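# Clamp the loose side board of a slide box with a one-hand ratchet clamp

## Task

One side board of the open wooden slide box on the microscopy bench stands proud on its dowels. Take the one-hand bar clamp and lay it flat on the bench astride the box, one pad facing the middle of the loose board and the other facing the middle of the opposite side; then take hold of its handle and trigger together and squeeze the trigger, letting it spring back each time, until the board is pulled fully home and the jaws grip the box firmly. Leave the clamp on the box, both lying flat on the bench, and do not disturb the other things.

Things in the scene. Friction and masses are not known exactly. Their poses are not given: they have to be found in the camera images.
- clamp: One-hand ratchet bar clamp (black plastic, toothed steel bar, rubber pads), loose, 0.49 kg, lying flat: 222 mm along the bar (x -98 to 124), y -105 to 96, 30 mm thick. Origin: underside, below the bar, near its centre of mass; z up. +x: from the near jaw along the bar to the far jaw; +y: where both jaws reach; -y: where handle and trigger stick out. Housing: x -77 to -35, y -18 to 28 mm.
- bar_grip (a point): On the middle of the clamp's bar, 15 mm above its origin, the clamp's axes. The bar is 18 mm wide (y) and 10 mm thick (10 to 20 mm above the bench) and free on both sides from 26 mm behind here to at least 70 mm ahead: the place to carry the clamp by.
- squeeze_mid (a point): Between handle and trigger: 54.5 mm to -x and 60 mm to -y of the clamp's origin, 15 mm up, the clamp's axes. Handle (fixed): back face 29.5 mm to -x of here, 20 mm thick, 24 high, along y -45 to +40 mm. Trigger at rest: front face 29.5 mm to +x, 12 thick, 18 high, y -28 to +40. Together 59 mm wide in x, 37 when squeezed: pinched together from above, fingers closing along x, down to the bench.
- jaw_near (a point): Centre of the near pad's face (fixed to the housing), 26 mm to -x and 80 mm to +y of the clamp's origin, 15 mm up; the clamp's axes. Pad 30 mm long (y), 24 mm high; the face looks to +x. The jaw behind it reaches 26 mm to -x.
- jaw_far (a point): Centre of the far pad's face (on the sliding bar), 80 mm to +y of the clamp's origin, 15 mm up; the clamp's axes. Pad as the near one, its face looks to -x; pad and jaw are 28 mm thick in x. The rubber yields up to 5 mm at 3.6 N/mm.
- clamp_bar (a joint): How far the far jaw has come in, m: 0 = pads 122 mm apart, 0.065 = 57 mm apart; starts at 0 to 0.010. Each squeeze of the trigger draws it nearer; a ratchet (4.2 mm teeth, caught every 1.4 mm) keeps it there when the trigger springs back, and it cannot be opened again (the release lever at the back of the housing is locked).
- clamp_trigger (a joint): Trigger, rad: 0 at rest, 0.235 fully squeezed (22 mm of travel at squeeze_mid); springs back with 2 to 3 N once the fingers open. A full squeeze brings the jaw about 8 mm nearer, a half one 4 mm. Under load it takes about half of the jaw's force at the fingers: 10 to 20 N for a firm grip, at which the jaw advances no further, even if the trigger still goes in.
- box_mid (a point): Centre of the open-topped wooden slide box (when closed 80 mm along its x, 93 mm along its y, 34 mm high, 0.41 kg, loose, lying on the bench); this point is 17 mm above the bench. Box axes: x along the side boards, +y towards the loose side board; z up. Two small brass hinge leaves on its +x end.
- side_board: The loose side board of the box, 80 x 8 x 33 mm, on dowels; origin at the bottom of its middle, the box's axes. Its outer face is 4 mm to +y of its origin. Home, its origin is 42.5 mm from box_mid in the box's y; it starts 5 mm out (47.5 mm), moves only along y and takes 4 N to push.
- eyepiece_a: Bystander: black eyepiece standing on its cap, 36 mm across, 50 mm high.
- eyepiece_b: Bystander: a second such eyepiece.
- oil_bottle: Bystander: amber glass bottle, 32 mm across, 62 mm high.
- screwdriver: Bystander: screwdriver with a black handle, 170 mm long, lying at the left.
- closed_box: Bystander: a closed slide box with its lid on, 80 x 93 x 39 mm.
- dish: Bystander: clear shallow dish, 90 mm across, 16 mm high.
- lens_paper: Bystander: booklet of lens paper, 75 x 105 x 11 mm.
Not all that is in view belongs to the job. Leave any blue or purple look-alike of the part that bears box_mid alone.

How it is judged:
On the way, in this order (a step that is already met when the one before it is completed fails the run):
1. the clamp lies flat astride the box, one pad on either side of it, both at the middle of the sides (within 25 mm) (x of jaw_near in the frame of box_mid between -0.025 and 0.025 m and x of jaw_far in the frame of box_mid between -0.025 and 0.025 m and ((y of jaw_near in the frame of box_mid above 0.04 m and y of jaw_far in the frame of box_mid below -0.04 m) or (y of jaw_far in the frame of box_mid above 0.04 m and y of jaw_near in the frame of box_mid below -0.04 m)) and height (world z) of each of jaw_near, jaw_far below 0.03 m), for 0.2 s.
2. with the clamp astride the box, the trigger is squeezed (0.09 rad or more) (value of joint clamp_trigger above 0.09 rad and ((y of jaw_near in the frame of box_mid above 0.04 m and y of jaw_far in the frame of box_mid below -0.04 m) or (y of jaw_far in the frame of box_mid above 0.04 m and y of jaw_near in the frame of box_mid below -0.04 m))), for 0.05 s.
3. the trigger springs back (below 0.06 rad) (value of joint clamp_trigger below 0.06 rad), for 0.05 s.
4. the trigger is squeezed again (0.09 rad or more) (all of step 2), for 0.05 s.
5. the clamp presses the side board home (contact force between clamp and side_board above 8 N and y of side_board in the frame of box_mid below 0.044 m), for 0.2 s.
At the end, for the whole second after the job is handed in: The clamp lies flat on the bench astride the box and holds it: one pad on the side board with more than 8 N, the board home (its gap under 1.5 mm), both pads within 25 mm of the middle of the sides and less than 30 mm above the bench, the box flat on the bench, all at rest (all of step 1 and all of step 5 and height (world z) of box_mid below 0.022 m and angle between box_mid's own z axis and vertical below 0.05 rad and linear speed of clamp below 0.02 m/s); the robot touches nothing.
It fails at once if a bystander is pushed more than 40 mm from its place (distance of any of eyepiece_a, eyepiece_b, oil_bottle, screwdriver, closed_box, dish, lens_paper from where it was at the start of the episode above 0.04 m).
It also fails if it takes over 67 s, if anything falls off the work surface, if the arm or the gripper's body presses on something with over 40 N, if the wrist force passes 120 N, or if a joint passes its speed limit or range.

## Robot

A 6-joint arm with a two-finger parallel gripper is mounted at the origin on the work surface. World frame = base frame: x ahead of the robot, y to its left, z up, the work surface at z = 0. Lengths are in m, angles in rad, forces in N, time in s.
With the tool pointing down it reaches from about 0.275 to 0.75 m from the base axis. Payload 10.2 kg.
Tool frame: the origin (TCP) lies on the centre line of the jaws, within the pads' length; the fingertips stand 14 mm ahead of it and the grasp point (between the pads) lies 5 mm behind it; z points along the fingers, y is the direction in which the jaws open and shut (so a half turn about z gives the same grasp; the last joint's range is limited). The gripper opens to 88 mm and grips with 3 to 60 N. Pads are 18 mm wide; open, the fingers measure 123 mm over their backs; the gripper's body (75 mm by 187 mm) begins 45 mm behind the grasp point.
Start: joints at [-1.565, 0.313, 1.498, -0, 1.331, -0.223], TCP at [0.119, -0.511, 0.253] pointing down, gripper open.
Joint ranges: [-2.94, 2.94], [-0.97, 2.17], [0.19, 2.56], [-1.23, 4.37], [0.02, 3.11], [-2.88, 2.88]. Speed limits (rad/s): [2.39, 2.39, 3.01, 3.14, 3.14, 3.14].

## Interface

Orientations are given as a unit quaternion [x, y, z, w].
In Python, from station import manip gives the robot as it stands.
- The arm moves only by the tool carry_out, never from a script. Its argument "commands" is a list of rows, each a list of 2 entries, a list of its own where there are three numbers: the shift along the tool's x, y, z each as a share of 500 mm, from -1 to 1, then the turn, a rotation vector about the tool's x, y, z each as a share of 180 degrees, from -1 to 1. In form: [[[dx, dy, dz], [wx, wy, wz]], ...]. A call has 1 to 12 rows; each row is the pose to reach, as a shift and turn from the pose commanded when the call began, along the tool's axes at that moment, turning the shorter way round; what a row does not reach only later rows make up. A row lasts 1/8 s, in which the tool goes at most 62.5 mm and 10.7 degrees, less where a joint would pass 70% of its speed; a pose out of reach is approached as far as the arm can. A call with a number of a shift or a turn outside -1 to 1 is refused whole. A call with a gripper value outside its range is refused whole. "jaw" is the closure, from 0 (fully open) to 1 (shut), set as the call begins (left out, the last holds). The fingers move at their own pace and stop on an object; "squeeze" is the grip in N (left out, the last holds). Time passes only in rows, so rows that repeat a pose let the fingers close. It gives the time, the measured TCP pose, the force and the opening at its end, in the units of the state.
- manip.get_obs(): the state, without advancing time (a new reading comes with each control period).
- manip.grab_frame(name): name is "scene" or "top" or "wrist"; returns a dict with "image" (480x640x3 uint8, red, green, blue), "fx", "fy", "cx", "cy" (pixels), "eye" and "orientation" of the camera in the world. Camera axes: x right, y down, z forward; pixel columns grow to the right and rows downward; lengths in m; the calibration is good to about 2 mm. A picture is of the moment at which its call begins. There is no depth.
- manip.sign_off(): hands the job in, once; it reports no verdict.
The state is a dict: "time_s": time; "q": joint angles; "qd": joint speeds; "joint_torque": joint torques, N m; "tool_pos": TCP position; "eef_rot": TCP orientation; "contact_force": force on the tool from outside, world axes, zero at the start; "wrist_torque": the same for the moment, N m; "opening": finger opening in m.
Only numpy, scipy, OpenCV 4.12 (cv2) and the standard library are available. Lean on these libraries where they do the work, as an engineer would, in place of code of your own. Each camera call takes 0.05 s, during which the arm holds its last target. There are 200 camera calls.

## Working session

There is one attempt and no reset: what is moved stays moved. The work goes in short steps, Python scripts to look and compute and a tool call to move; the robot and the scene stay as the last step left them, time stands still between calls to the robot, and variables do not carry over. Pictures are saved under pics/ and viewed, about 8 in all and at most 12, crops included, and the job is handed in when it is done.

Besides the shell and the picture viewer there is one more tool, called after ">>>" as name(argument=value, ...) on one line, values as JSON. carry_out: Moves the arm, as the interface text tells. Its arguments: {"type":"object","properties":{"commands":{"type":"array","items":{"type":"array"}},"jaw":{"type":"number"},"squeeze":{"type":"number"}},"required":["commands"]}

```bash
mkdir -p pics; ls; python3 - <<'E'
from station import manip
import cv2,json
o=manip.get_obs(); print(o)
for n in ("top","scene"):
    f=manip.grab_frame(n); cv2.imwrite(f"pics/{n}0.png",f["image"][:,:,::-1]); print(n,{k:v for k,v in f.items() if k!="image"})
E
```

```text
pics
{'time_s': 0.0, 'q': array([-1.56541248e+00,  3.13456633e-01,  1.49844333e+00,  7.51802406e-06,
        1.33100847e+00, -2.23391359e-01]), 'qd': array([ 3.96323156e-04,  9.43026760e-04,  2.13395298e-04,  4.56328673e-05,
        6.93696272e-04, -3.08963308e-04]), 'joint_torque': array([ 3.34346396e-04, -4.02205145e+01, -2.52272898e+01,  6.94499910e-02,
        3.51314270e-02, -8.32362207e-05]), 'tool_pos': array([ 0.11905501, -0.51108307,  0.25215532]), 'eef_rot': array([ 9.93464756e-01,  1.14137398e-01,  7.51999981e-05, -6.53590418e-04]), 'contact_force': array([-0.24534948,  0.02370608,  0.20977089]), 'wrist_torque': array([ 0.01538007, -0.04722016,  0.01127995]), 'opening': 0.088038870015029}
top {'fx': 585.4518190167055, 'fy': 585.4518190167055, 'cx': 319.7089994766836, 'cy': 239.40014540862026, 'eye': array([ 0.45224874, -0.01680727,  1.57421165]), 'orientation': array([ 0.70795831, -0.70549888,  0.02481544, -0.02122643])}
scene {'fx': 450.9999829221008, 'fy': 450.9999829221008, 'cx': 310.63799316436615, 'cy': 234.0820067873682, 'eye': array([ 1.16600921, -0.36750165,  0.79603334]), 'orientation': array([ 0.79857527,  0.47879909, -0.18250618, -0.31578548])}
```

View pics/top0.png

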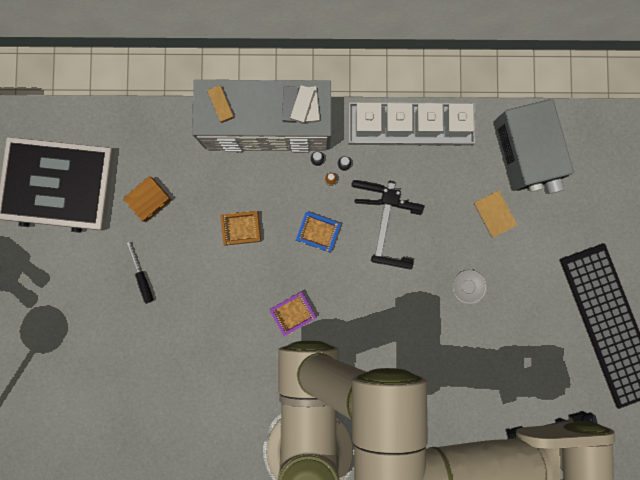

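View pics/scene0.png

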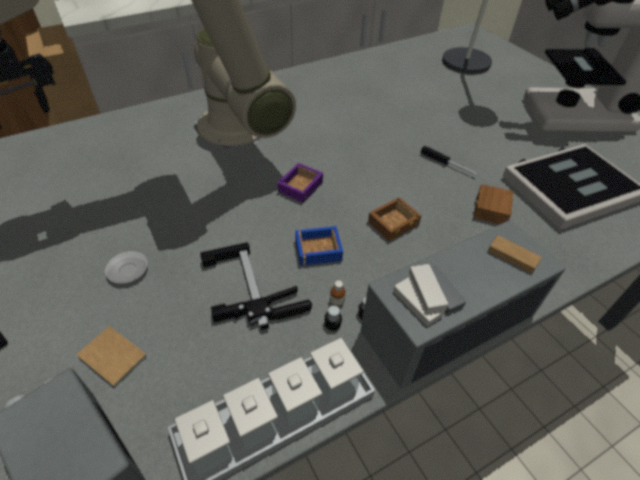

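The top view shows three open boxes: brown (241,228), blue (319,231) and purple (293,313). There is also a closed brown one with a lid (148,199). The brown open one fits, since blue and purple are the excluded look-alikes. The clamp has its bar from (390,195) to (380,260), with the jaws reaching right and the handle left. I'll confirm this in an enlarged crop.

```bash
cat > h.py <<'E'
import numpy as np,cv2
from scipy.spatial.transform import Rotation as R
from station import manip
def ray(f,px,z):
    d=np.array([(px[0]-f["cx"])/f["fx"],(px[1]-f["cy"])/f["fy"],1.]); d=R.from_quat(f["orientation"]).apply(d)
    e=np.array(f["eye"]); return e+d*(z-e[2])/d[2]
def proj(f,p):
    c=R.from_quat(f["orientation"]).inv().apply(np.array(p)-f["eye"]); return np.array([f["fx"]*c[0]/c[2]+f["cx"],f["fy"]*c[1]/c[2]+f["cy"]])
E
python3 - <<'E'
from h import *
im=cv2.imread("pics/top0.png")
a=cv2.resize(im[200:256,208:274],None,fx=7,fy=7,interpolation=cv2.INTER_CUBIC)  # 462x392
b=cv2.resize(im[172:276,346:430],None,fx=4,fy=4,interpolation=cv2.INTER_CUBIC) # 336x416
c=np.zeros((416,800,3),np.uint8); c[:392,:462]=a; c[:,464:800]=b
cv2.imwrite("pics/crop1.png",c)
f=manip.grab_frame("top")
for p in [(241,228),(390,195),(380,260)]: print(p,ray(f,p,0.02))
E
```

```text
(241, 228) [0.58326989 0.18508671 0.02      ]
(390, 195) [ 0.67334536 -0.21218847  0.02      ]
(380, 260) [ 0.49938489 -0.184831    0.02      ]
```

View pics/crop1.png

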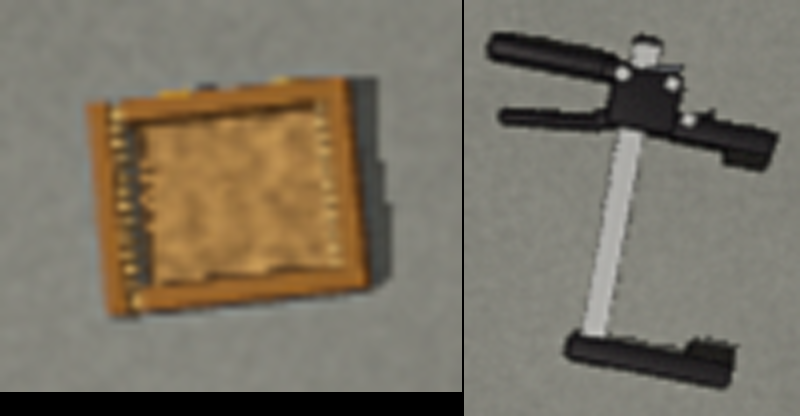

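The crop confirms the brown box as the target. Its +y board at crop (100,210) stands off on dowels, and brass leaves are on the upper (+x) end at (175,93) and (280,80). The clamp's housing is at the top (645,95), the far jaw at the bottom (650,360), the jaws reach right and the handle points left. Next I'll measure both from the top view.

```bash
cat >> h.py <<'E'
def yaw(q): # tool x yaw
    x=R.from_quat(q).apply([1,0,0]); return np.degrees(np.arctan2(x[1],x[0]))
def cmd(p,phi,o=None):
    "shift/500 and turn/180 in tool axes to reach point p with tool down and tool-x yaw phi(deg)"
    o=o or manip.get_obs(); r=R.from_quat(o["eef_rot"])
    s=r.inv().apply(np.array(p)-o["tool_pos"])/.5
    c,sn=np.cos(np.radians(phi)),np.sin(np.radians(phi))
    t=R.from_matrix(np.array([[c,sn,0],[sn,-c,0],[0,0,-1]]))
    w=(r.inv()*t).as_rotvec()/np.pi
    print("shift",s.round(4),"turn",w.round(4))
E
python3 - <<'E'
from h import *
f=manip.grab_frame("top"); im=f["image"]; hsv=cv2.cvtColor(im,cv2.COLOR_RGB2HSV)
g=im.astype(int)
# bar
m=np.zeros(im.shape[:2],bool); sub=g[205:258,370:400]; mm=(sub.min(2)>140); ys,xs=np.nonzero(mm); ys+=205; xs+=370
P=np.array([ray(f,(x,y),.02)[:2] for x,y in zip(xs,ys)]); c=P.mean(0); d=cv2.fitLine(P.astype(np.float32),cv2.DIST_HUBER,0,.01,.01).ravel()[:2]; d*=-np.sign(d[0])
t=(P-c)@d; print("bar n",len(P),"c",c,"ang",np.degrees(np.arctan2(d[1],d[0])),"ext",t.min(),t.max(),"w",np.ptp((P-c)@[-d[1],d[0]]))
# dark parts in clamp axes
Y=np.array([-d[1],d[0]])
sub=g[165:280,345:432]; ys,xs=np.nonzero(sub.max(2)<60); ys+=165; xs+=345
D=np.array([ray(f,(x,y),.03)[:2] for x,y in zip(xs,ys)])-c
u,v=D@d,D@Y; print("dark x",u.min(),u.max(),"y",v.min(),v.max())
# housing front edge near bar side: dark with |v| in 12..18 mm
s=(abs(v)<.018)&(abs(v)>.010)&(u<0); print("housing x",u[s].min(),u[s].max())
s=(v>.03)&(u<0); print("near jaw x",u[s].min(),u[s].max()); s=(v>.03)&(u>0); print("far jaw x",u[s].min(),u[s].max())
s=(v<-.03)&(u<0); print("handle x",u[s].min(),u[s].max())
# box
h=hsv[195:262,205:278].astype(int); mb=((h[...,0]<25)&(h[...,1]>110)).astype(np.uint8)
cs,_=cv2.findContours(mb,cv2.RETR_EXTERNAL,cv2.CHAIN_APPROX_NONE); k=max(cs,key=cv2.contourArea).reshape(-1,2)+[205,195]
W=np.array([ray(f,p,.034)[:2] for p in k],np.float32); r=cv2.minAreaRect(W); print("box",r); print(cv2.boxPoints(r))
print(yaw(manip.get_obs()["eef_rot"]))
E
```

```text
bar n 290 c [ 0.57957614 -0.19195492] ang 169.31343 ext -0.06891941421163424 0.06856602898331605 w 0.016047829409525878
dark x -0.15327475434484264 0.08839978239096054 y -0.13042883292192273 0.09389904536342289
housing x -0.12753116005753665 -0.06897096892800639
near jaw x -0.08966606885490763 -0.058524700030927794
far jaw x 0.05986336578422438 0.0879072886724005
handle x -0.15327475434484264 -0.05812947838164756
box ((0.5838962197303772, 0.18510159850120544), (0.08166156709194183, 0.09998728334903717), 6.495828628540039)
[[0.53767174 0.23015507]
 [0.5489834  0.13080968]
 [0.6301207  0.14004813]
 [0.61880904 0.23939352]]
13.106302578075349
```

```bash
python3 -c "
from h import *
cmd([.612,-.198,.2],-10.7)"
```

```text
shift [ 1.1022 -0.3865  0.1053] turn [-0.0002 -0.      0.1323]
```

>>> carry_out(commands=[[[0.98,-0.34,0.0],[0,0,0.13]],[[0.98,-0.34,0.0],[0,0,0.13]],[[0.98,-0.34,0.0],[0,0,0.13]],[[0.98,-0.34,0.0],[0,0,0.13]],[[0.98,-0.34,0.0],[0,0,0.13]],[[0.98,-0.34,0.0],[0,0,0.13]],[[0.98,-0.34,0.0],[0,0,0.13]],[[0.98,-0.34,0.0],[0,0,0.13]],[[0.98,-0.34,0.0],[0,0,0.13]],[[0.98,-0.34,0.0],[0,0,0.13]],[[0.98,-0.34,0.0],[0,0,0.13]]], jaw=0)

```text
time_s: 1.58
tool_pos: [0.5571, -0.2351, 0.2526]
eef_rot: [0.996, -0.09, -0.0, -0.0]
contact_force: [-0.2, -0.8, 0.3]
opening: 0.0883
```

```bash
python3 - <<'E'
from h import *
o=manip.get_obs(); print(o["tool_pos"],yaw(o["eef_rot"]),o["q"]); cmd([.612,-.198,.2],-10.7)
f=manip.grab_frame("wrist"); cv2.imwrite("pics/w1.png",f["image"][:,:,::-1]); print({k:v for k,v in f.items() if k!="image"})
print("origin",proj(f,[.612,-.198,.02]))
E
```

```text
[ 0.55709385 -0.23513836  0.25256257] -10.323280170991449 [-5.92844437e-01  4.91896878e-01  1.23863018e+00 -2.26701845e-04
  1.41159257e+00  1.15816312e+00]
shift [ 0.0948 -0.0928  0.1051] turn [-0.      0.0002  0.0021]
{'fx': 380.85267152026586, 'fy': 380.85267152026586, 'cx': 321.27715546230127, 'cy': 239.04714002079552, 'eye': array([ 0.62688286, -0.24826219,  0.38325684]), 'orientation': array([-0.63428977,  0.75982006,  0.10970475, -0.09118567])}
origin [271.33427151 153.34548221]
```

View pics/w1.png

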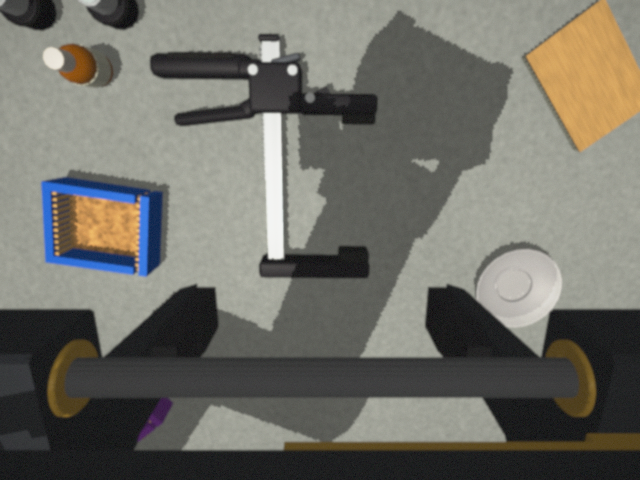

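The wrist view shows the clamp whole: bar from (272,112) to (275,260), near pad face at (360,124), far pad face at (354,247). The predicted origin (271,153) falls on the bar. I'll check these against the sizes given.

```bash
python3 - <<'E'
from h import *
f=manip.grab_frame("wrist")
im=f["image"].astype(int)
ys,xs=np.nonzero(im[116:245,255:300].min(2)>200); ys+=116; xs+=255
P=np.array([ray(f,(x,y),.02)[:2] for x,y in zip(xs,ys)]); c=P.mean(0); d=cv2.fitLine(P.astype(np.float32),cv2.DIST_HUBER,0,.01,.01).ravel()[:2]; d*=-np.sign(d[0]); Y=np.array([-d[1],d[0]])
t=(P-c)@d; print("ang",np.degrees(np.arctan2(d[1],d[0])),"w",np.ptp((P-c)@Y))
for n,p,z in [("nearpad",(360,124),.027),("farpad",(354,247),.027),("housfront",(285,112),.03),("jawtip",(377,108),.03),("farouter",(315,277),.03),("handle end",(151,65),.027)]:
    e=ray(f,p,z)[:2]-c; print(n,e@d,e@Y)
e=np.array([.612,-.198])-c; print("orig",e@d,e@Y); print(c,d)
E
```

```text
ang 169.24074 w 0.015928448619227743
nearpad -0.05176011569447948 0.08037363053187205
farpad 0.06383399335790083 0.0786632757451066
housfront -0.061360668014434905 0.013647611324610152
jawtip -0.06529880344623973 0.09452900561030879
farouter 0.09453204797151529 0.04051768816285277
handle end -0.09899115029408782 -0.10115185809241706
orig -0.025005993842278477 -0.001012586184804747
[ 0.58724457 -0.1943266 ] [-0.98242027  0.1866828 ]
```

>>> carry_out(commands=[[[0.096,-0.091,0.1],[0,0,0.003]],[[0.096,-0.091,0.2],[0,0,0.003]],[[0.096,-0.091,0.3],[0,0,0.003]],[[0.096,-0.091,0.38],[0,0,0.003]],[[0.096,-0.091,0.43],[0,0,0.003]],[[0.096,-0.091,0.46],[0,0,0.003]],[[0.096,-0.091,0.47],[0,0,0.003]],[[0.096,-0.091,0.47],[0,0,0.003]]])

```text
time_s: 2.68
tool_pos: [0.6133, -0.1988, 0.0185]
eef_rot: [0.996, -0.095, 0.0, 0.0]
contact_force: [0.4, 0.2, 0.9]
opening: 0.0884
```

>>> carry_out(commands=[[[0,0,0],[0,0,0]],[[0,0,0],[0,0,0]],[[0,0,0],[0,0,0]],[[0,0,0],[0,0,0]],[[0,0,0],[0,0,0]],[[0,0,0],[0,0,0]]], jaw=1, squeeze=40)

```text
time_s: 3.42
tool_pos: [0.6131, -0.1984, 0.0177]
eef_rot: [0.996, -0.094, -0.0, -0.0]
contact_force: [0.8, -0.2, 0.3]
opening: 0.0303
```

>>> carry_out(commands=[[[0,0,-0.02],[0,0,0]],[[0,0,-0.06],[0,0,0]],[[0,0,-0.12],[0,0,0]],[[0,0,-0.18],[0,0,0]],[[0,0,-0.22],[0,0,0]],[[0,0,-0.24],[0,0,0]],[[0,0,-0.24],[0,0,0]]])

```text
time_s: 4.3
tool_pos: [0.6131, -0.1984, 0.1382]
eef_rot: [0.996, -0.094, 0.0, 0.0]
contact_force: [-0.2, -0.1, -5.2]
opening: 0.0119
```

```bash
python3 - <<'E'
from h import *
o=manip.get_obs(); print(o["tool_pos"],yaw(o["eef_rot"]),o["q"])
f=manip.grab_frame("wrist"); cv2.imwrite("pics/w2.png",f["image"][:,:,::-1]); 
E
```

```text
[ 0.61309546 -0.19844152  0.13822944] -10.829402135961118 [-4.94493989e-01  6.72621261e-01  1.24696138e+00 -1.49489819e-05
  1.22140751e+00  1.26531623e+00]
```

View pics/w2.png

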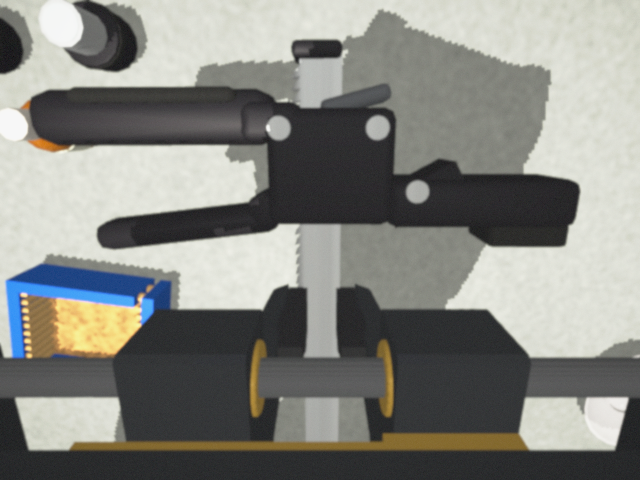

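The clamp is lifted and looks flat, but the opening reads 11.9 mm on an 18 mm bar. I lifted before the fingers had finished closing, so the tips are probably on the bar's top edge. I'll set it back down and grip again properly.

>>> carry_out(commands=[[[0,0,0.06],[0,0,0]],[[0,0,0.12],[0,0,0]],[[0,0,0.16],[0,0,0]],[[0,0,0.18],[0,0,0]],[[0,0,0.19],[0,0,0]],[[0,0,0.2],[0,0,0]],[[0,0,0.205],[0,0,0]],[[0,0,0.205],[0,0,0]]])

```text
time_s: 5.35
tool_pos: [0.6132, -0.1985, 0.0354]
eef_rot: [0.996, -0.094, 0.0, 0.0]
contact_force: [0.5, 0.0, -4.7]
opening: 0.0119
```

>>> carry_out(commands=[[[0,0,0.004],[0,0,0]],[[0,0,0.008],[0,0,0]],[[0,0,0.012],[0,0,0]],[[0,0,0.016],[0,0,0]],[[0,0,0.016],[0,0,0]]])

```text
time_s: 5.98
tool_pos: [0.6152, -0.199, 0.0341]
eef_rot: [0.996, -0.094, 0.003, 0.001]
contact_force: [-12.8, 7.9, 39.5]
opening: 0.0005
```

The fingers slid off the bar's top edge and are now resting on it. I'll back off, open and look.

>>> carry_out(commands=[[[0,0,-0.02],[0,0,0]],[[0,0,-0.06],[0,0,0]],[[0,0,-0.12],[0,0,0]],[[0,0,-0.18],[0,0,0]],[[0,0,-0.24],[0,0,0]],[[0,0,-0.3],[0,0,0]],[[0,0,-0.36],[0,0,0]],[[0,0,-0.36],[0,0,0]]], jaw=0)

```text
time_s: 6.98
tool_pos: [0.6139, -0.1988, 0.2104]
eef_rot: [0.996, -0.094, 0.003, 0.001]
contact_force: [0.8, 0.1, 0.7]
opening: 0.0783
```

```bash
python3 - <<'E'
from h import *
o=manip.get_obs(); print(o["tool_pos"],yaw(o["eef_rot"]),o["contact_force"],o["opening"])
f=manip.grab_frame("wrist"); cv2.imwrite("pics/w3.png",f["image"][:,:,::-1]); print(f["eye"])
print("origin",proj(f,[.6127,-.199,.02]),"near pad",proj(f,[.6127+.026*.982-.08*.187,-.199-.026*.187-.08*.982,.027]))
E
```

```text
[ 0.61387116 -0.1988354   0.21035899] -10.831579702061061 [0.76828883 0.05848036 0.65881319] 0.07829200195764097
[ 0.6828206  -0.21223637  0.34148453]
origin [321.0599158  215.43349031] near pad [417.78888036 186.45890607]
```

View pics/w3.png

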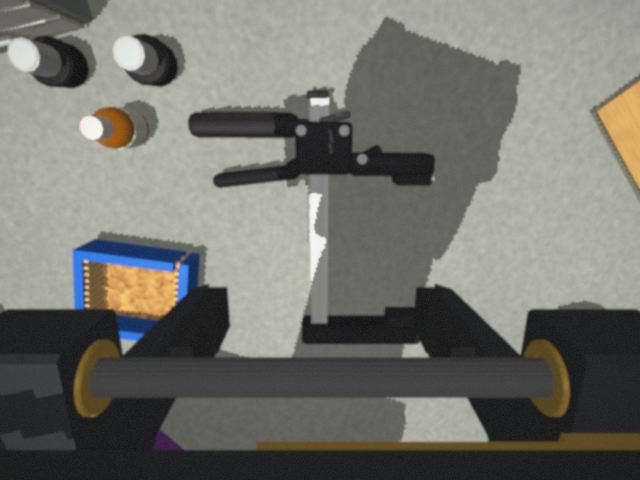

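The clamp lies flat almost where it was: near pad (413,185) against a predicted (418,186), bar at column 319. I'll regrip lower and wait for full closure.

>>> carry_out(commands=[[[-0.002,-0.002,0.1],[0,0,0]],[[-0.002,-0.002,0.2],[0,0,0]],[[-0.002,-0.002,0.29],[0,0,0]],[[-0.002,-0.002,0.34],[0,0,0]],[[-0.002,-0.002,0.37],[0,0,0]],[[-0.002,-0.002,0.381],[0,0,0]],[[-0.002,-0.002,0.381],[0,0,0]],[[-0.002,-0.002,0.381],[0,0,0]]])

```text
time_s: 8.02
tool_pos: [0.6128, -0.1975, 0.0177]
eef_rot: [0.996, -0.094, 0.001, 0.0]
contact_force: [-0.6, -0.0, 0.8]
opening: 0.0881
```

>>> carry_out(commands=[[[0,0,0],[0,0,0]],[[0,0,0],[0,0,0]],[[0,0,0],[0,0,0]],[[0,0,0],[0,0,0]],[[0,0,0],[0,0,0]],[[0,0,0],[0,0,0]],[[0,0,0],[0,0,0]],[[0,0,0],[0,0,0]],[[0,0,0],[0,0,0]],[[0,0,0],[0,0,0]],[[0,0,0],[0,0,0]]], jaw=1, squeeze=40)

```text
time_s: 9.4
tool_pos: [0.6123, -0.1972, 0.0167]
eef_rot: [0.996, -0.094, -0.0, -0.0]
contact_force: [0.0, 1.6, 0.6]
opening: 0.017
```

>>> carry_out(commands=[[[0,0,-0.02],[0,0,0]],[[0,0,-0.06],[0,0,0]],[[0,0,-0.12],[0,0,0]],[[0,0,-0.18],[0,0,0]],[[0,0,-0.24],[0,0,0]],[[0,0,-0.3],[0,0,0]],[[0,0,-0.32],[0,0,0]],[[0,0,-0.32],[0,0,0]]])

```text
time_s: 10.4
tool_pos: [0.6123, -0.1972, 0.1771]
eef_rot: [0.996, -0.094, 0.0, 0.0]
contact_force: [-0.0, -0.3, -4.9]
opening: 0.0167
```

```bash
python3 - <<'E'
from h import *
cmd([.5008,.2078,.177],96.5)
E
```

```text
shift [-3.712e-01 -7.538e-01 -2.000e-04] turn [ 2.000e-04 -1.000e-04 -5.963e-01]
```

>>> carry_out(commands=[[[-0.015,-0.03,0],[0,0,-0.03]],[[-0.05,-0.1,0],[0,0,-0.08]],[[-0.09,-0.18,0],[0,0,-0.13]],[[-0.13,-0.27,0],[0,0,-0.18]],[[-0.18,-0.36,0],[0,0,-0.23]],[[-0.22,-0.45,0],[0,0,-0.28]],[[-0.26,-0.54,0],[0,0,-0.33]],[[-0.3,-0.61,0],[0,0,-0.38]],[[-0.33,-0.67,0],[0,0,-0.43]],[[-0.35,-0.72,0],[0,0,-0.48]],[[-0.37,-0.75,0],[0,0,-0.53]],[[-0.371,-0.754,0],[0,0,-0.57]]])

```text
time_s: 11.9
tool_pos: [0.4998, 0.2088, 0.1754]
eef_rot: [0.694, 0.72, -0.001, -0.001]
contact_force: [-0.1, -0.2, -4.9]
opening: 0.0169
```

>>> carry_out(commands=[[[0,0,0],[0,0,-0.026]],[[0,0,0],[0,0,-0.026]],[[0,0,0],[0,0,-0.026]]])

```text
time_s: 12.28
tool_pos: [0.5007, 0.2077, 0.1762]
eef_rot: [0.667, 0.745, -0.0, -0.0]
contact_force: [-0.4, 0.0, -4.7]
opening: 0.0169
```

```bash
python3 - <<'E'
from h import *
o=manip.get_obs(); print(o["tool_pos"],yaw(o["eef_rot"]),o["contact_force"],o["opening"])
f=manip.grab_frame("wrist"); cv2.imwrite("pics/w4.png",f["image"][:,:,::-1]); print(f["eye"])
m=np.array([.5842,.1826]); ex=np.array([.9936,.1132]); ey=np.array([-.1132,.9936])
for a,b in [(40,-46.5),(-40,-46.5),(-40,51.5),(40,51.5)]: print("box corner",a,b,proj(f,[*(m+a/1e3*ex+b/1e3*ey),.034]).round(1))
cmd([.5008,.2078,.177],96.5,o)
E
```

```text
[0.50072664 0.20773754 0.17616391] 96.34736842972148 [-0.43602534  0.0118306  -4.66858914] 0.01694607447348224
[0.49120081 0.279747   0.30688656]
box corner 40 -46.5 [473.8 327.2]
box corner -40 -46.5 [373.8 327.3]
box corner -40 51.5 [378.8 206.9]
box corner 40 51.5 [488.7 206.7]
shift [ 0.0001  0.0002 -0.0017] turn [-0.0003  0.     -0.0008]
```

View pics/w4.png

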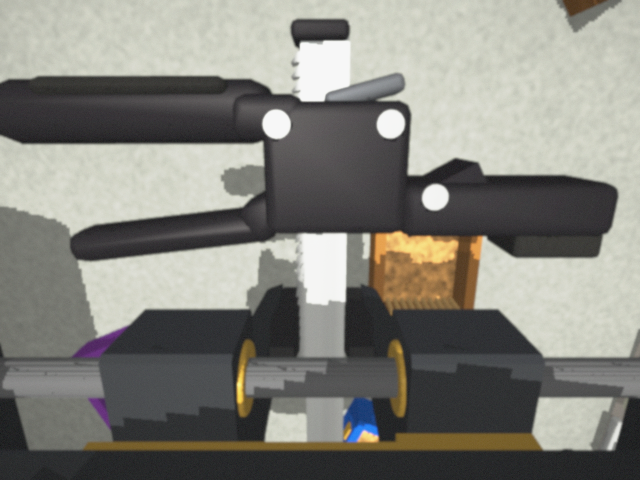

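The box's visible sides (columns 372 to 482) agree with the prediction to about 5 px. The clamp is held square, with the housing front at row 233 and the pad face at (553,257). I'll check how the clamp sits in the grip.

```bash
python3 - <<'E'
from h import *
o=manip.get_obs(); f=manip.grab_frame("wrist"); r=R.from_quat(o["eef_rot"])
X=-r.apply([1,0,0]);Y=r.apply([0,1,0]); z0=o["tool_pos"][2]-.0167
for n,p,h,e in [("hous front L",(275,233),.030,"-35,-18"),("hous front R",(405,232),.030,"-35,28"),("pad L",(517,257),.027,"-26,65"),("pad R",(600,256),.027,"-26,95"),("jaw tip",(616,190),.03,"?,96"),("bar L",(300,240),.02,",-9"),("bar R",(347,240),.02,",9")]:
    v=ray(f,p,z0+h)-o["tool_pos"]; print(n,(v@X).round(4),(v@Y).round(4),"exp",e)
E
```

```text
hous front L -0.0403 -0.0165 exp -35,-18
hous front R -0.0406 0.0251 exp -35,28
pad L -0.0312 0.0637 exp -26,65
pad R -0.0315 0.0913 exp -26,95
jaw tip -0.0541 0.0895 exp ?,96
bar L -0.035 -0.0091 exp ,-9
bar R -0.035 0.0073 exp ,9
```

>>> carry_out(commands=[[[-0.007,0,0.04],[0,0,0]],[[-0.007,0,0.1],[0,0,0]],[[-0.007,0,0.16],[0,0,0]],[[-0.007,0,0.21],[0,0,0]],[[-0.007,0,0.23],[0,0,0]],[[-0.007,0,0.23],[0,0,0]]])

```text
time_s: 13.12
tool_pos: [0.5014, 0.2044, 0.0617]
eef_rot: [0.666, 0.746, -0.0, -0.0]
contact_force: [0.6, -0.6, -4.5]
opening: 0.0171
```

```bash
python3 - <<'E'
from h import *
o=manip.get_obs(); print(o["tool_pos"],yaw(o["eef_rot"]),o["contact_force"])
a=manip.grab_frame("wrist")["image"][:,:,::-1]
b=manip.grab_frame("top")["image"][:,:,::-1]
b=cv2.resize(b[180:300,190:310],(480,480),interpolation=cv2.INTER_CUBIC)
a=cv2.resize(a,(320,240)); c=np.zeros((480,800,3),np.uint8); c[:,:480]=b; c[:240,480:]=a; 
s=manip.grab_frame("scene")["image"][:,:,::-1]; c[240:,480:]=cv2.resize(s[160:280,320:480],(320,240),interpolation=cv2.INTER_CUBIC)
cv2.imwrite("pics/c5.png",c)
E
```

```text
[0.50137382 0.20438333 0.06171366] 96.42685521042381 [ 0.64762878 -0.61227329 -4.52954371]
```

View pics/c5.png

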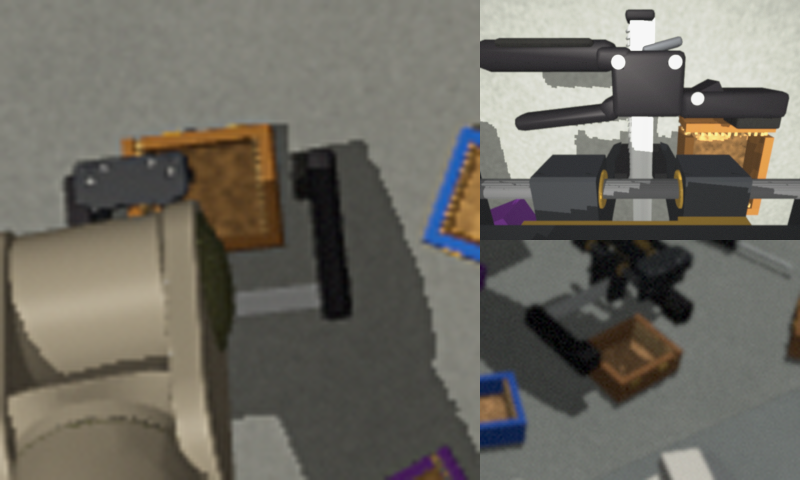

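The top crop shows the far pad's face at crop (296,190) and the box edge at (277,190), and the wrist view puts the near pad right at the loose board. I'll compute the clearances in box axes.

```bash
python3 - <<'E'
from h import *
f=manip.grab_frame("top"); o=manip.get_obs()
m=np.array([.5842,.1826]); ex=np.array([.9936,.1132]); ey=np.array([-.1132,.9936])
z0=o["tool_pos"][2]-.0167
def q(n,px,z): e=ray(f,px,z)[:2]-m; print(n,(e@ex*1e3).round(1),(e@ey*1e3).round(1))
c=lambda x,y:(190+x/4-.4,180+y/4-.4)
q("far pad face",c(296,180),z0+.027); q("far jaw outer top",c(341,230),z0+.03); q("far jaw end",c(316,150),z0+.03); q("far jaw root",c(336,318),z0+.03)
q("box right edge",c(279,180),.034); q("box far right corner",c(272,126),.034)
w=manip.grab_frame("wrist"); f=w
cv2.imwrite("pics/w6.png",w["image"][:,:,::-1])
# wrist coords = crop*2 relative to (480,0)
k=lambda x,y:((x-480)*2,y*2)
q("near pad front",k(745,129),z0+.027); q("jaw tip",k(788,100),z0+.03); q("housing front",k(648,116),z0+.03); q("board outer edge",k(700,121),.033); q("board right end",k(774,121),.033)
E
```

```text
far pad face -3.5 -62.4
far jaw outer top -38.9 -88.0
far jaw end 14.0 -77.4
far jaw root -94.7 -78.9
box right edge 1.6 -48.1
box far right corner 37.8 -47.2
near pad front -11.1 61.8
jaw tip 11.1 82.0
housing front -76.3 71.7
board outer edge -28.6 55.4
board right end 36.6 55.3
```

View pics/w6.png

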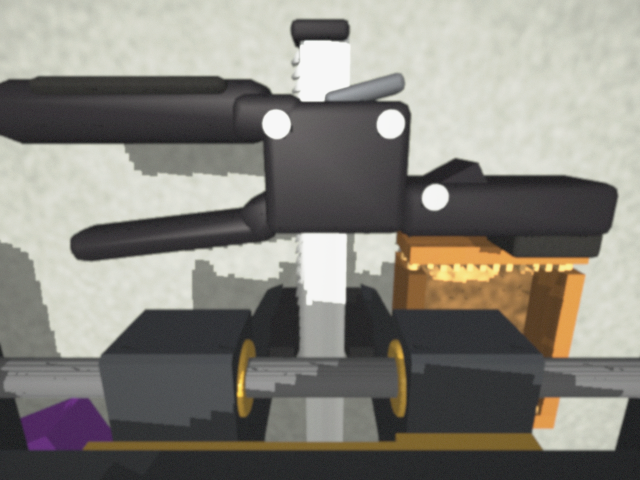

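The near pad stands about 6 mm off the board and the far pad about 14 mm off the other side. I'll shift 3.5 mm back towards the loose board to balance that, then lower.

>>> carry_out(commands=[[[0.007,0.004,0],[0,0,0]],[[0.007,0.004,0.01],[0,0,0]],[[0.007,0.004,0.03],[0,0,0]],[[0.007,0.004,0.05],[0,0,0]],[[0.007,0.004,0.065],[0,0,0]],[[0.007,0.004,0.075],[0,0,0]],[[0.007,0.004,0.083],[0,0,0]],[[0.007,0.004,0.088],[0,0,0]],[[0.007,0.004,0.09],[0,0,0]],[[0.007,0.004,0.09],[0,0,0]]])

```text
time_s: 14.62
tool_pos: [0.503, 0.2081, 0.0168]
eef_rot: [0.666, 0.746, 0.0, 0.0]
contact_force: [0.2, -0.8, -5.3]
opening: 0.0172
```

>>> carry_out(commands=[[[0,0,0.002],[0,0,0]],[[0,0,0.003],[0,0,0]],[[0,0,0.003],[0,0,0]]])

```text
time_s: 15.0
tool_pos: [0.5031, 0.2082, 0.0166]
eef_rot: [0.666, 0.746, 0.0, 0.0]
contact_force: [-5.9, -0.6, 10.0]
opening: 0.0165
```

>>> carry_out(commands=[[[0,0,0],[0,0,0]],[[0,0,0],[0,0,0]],[[0,0,0],[0,0,0]]], jaw=0.7)

```text
time_s: 15.38
tool_pos: [0.5032, 0.2081, 0.0153]
eef_rot: [0.666, 0.746, 0.0, 0.0]
contact_force: [-0.0, -0.0, 0.9]
opening: 0.0265
```

>>> carry_out(commands=[[[0,0,-0.02],[0,0,0]],[[0,0,-0.07],[0,0,0]],[[0,0,-0.13],[0,0,0]],[[0,0,-0.2],[0,0,0]],[[0,0,-0.28],[0,0,0]],[[0,0,-0.36],[0,0,0]],[[0,0,-0.4],[0,0,0]],[[0,0,-0.4],[0,0,0]]])

```text
time_s: 16.38
tool_pos: [0.5034, 0.2082, 0.2169]
eef_rot: [0.666, 0.746, 0.001, 0.001]
contact_force: [0.5, 0.2, 0.6]
opening: 0.0262
```

```bash
python3 - <<'E'
from h import *
o=manip.get_obs(); print(o["tool_pos"],yaw(o["eef_rot"]),o["contact_force"],o["opening"],o["q"])
f=manip.grab_frame("wrist"); cv2.imwrite("pics/w7.png",f["image"][:,:,::-1])
E
```

```text
[0.50336991 0.20818621 0.21687788] 96.44787548042159 [0.45447496 0.24443758 0.55251163] 0.026153944231980756 [1.76993131e-01 3.83766168e-01 1.49463829e+00 2.35835594e-05
 1.25977836e+00 6.44497073e-02]
```

View pics/w7.png

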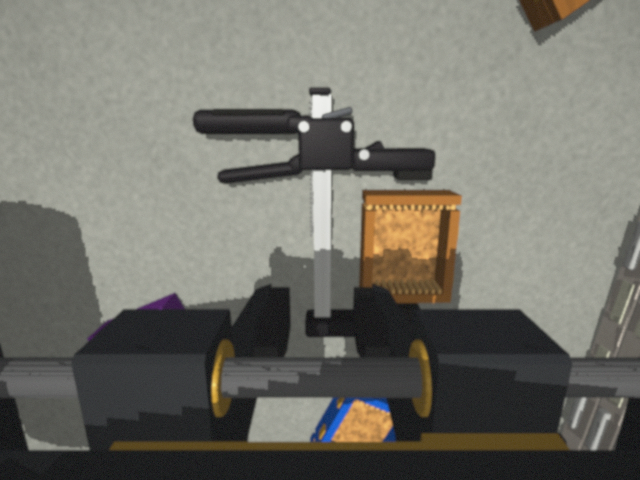

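The clamp now lies flat astride the box. The near pad (413,181) is just off the loose board (410,191), with the handle at (248,121) and the trigger at (258,173). I'll locate the squeeze point.

```bash
python3 - <<'E'
from h import *
f=manip.grab_frame("wrist")
a=np.radians(96.45); X=-np.array([np.cos(a),np.sin(a)]); Y=np.array([np.sin(a),-np.cos(a)])
t=np.array([.5032,.2081])
for n,p,z,e in [("handle back",(250,109),.02,"-84,-60"),("handle front",(250,132),.02,"-64"),("trig back",(255,167),.015,"-37"),("trig front",(255,181),.015,"-25"),("housing front",(328,170),.03,"-35"),("near pad",(413,181),.027,"-26,80"),("handle end",(194,121),.015,",-105"),("trig end",(218,177),.015,",-88"),("jaw tip",(434,158),.028,",96"),("board outer",(410,192),.033,""),("barL",(313,200),.02,",-9"),("barR",(331,200),.02,",9")]:
    v=ray(f,p,z)[:2]-t; print(n,(v@X*1e3).round(1),(v@Y*1e3).round(1),"exp",e)
s=t-.0545*X-.06*Y; print("sm w/o offset",s, X,Y); print(proj(f,[*s,.015]))
E
```

```text
handle back -87.1 -59.7 exp -84,-60
handle front -69.2 -60.7 exp -64
trig back -40.2 -58.8 exp -37
trig front -28.2 -59.4 exp -25
housing front -39.3 3.6 exp -35
near pad -29.9 74.8 exp -26,80
handle end -77.9 -107.6 exp ,-105
trig end -31.6 -91.2 exp ,-88
jaw tip -48.8 90.5 exp ,96
board outer -21.6 71.5 exp 
barL -12.5 -9.0 exp ,-9
barR -12.5 6.6 exp ,9
sm w/o offset [0.43745747 0.25551486] [ 0.11233612 -0.99367027] [0.99367027 0.11233612]
[252.7332293  149.90415879]
```

```bash
python3 -c "
from h import *
cmd([.4352,.2577,.217],6.45)"
```

```text
shift [ 0.1138 -0.1228 -0.0047] turn [-2.e-04  3.e-04  5.e-01]
```

>>> carry_out(commands=[[[0.114,-0.123,0],[0,0,0.5]],[[0.114,-0.123,0],[0,0,0.5]],[[0.114,-0.123,0],[0,0,0.5]],[[0.114,-0.123,0],[0,0,0.5]],[[0.114,-0.123,0],[0,0,0.5]],[[0.114,-0.123,0],[0,0,0.5]],[[0.114,-0.123,0],[0,0,0.5]],[[0.114,-0.123,0],[0,0,0.5]],[[0.114,-0.123,0],[0,0,0.5]],[[0.114,-0.123,0],[0,0,0.5]],[[0.114,-0.123,0],[0,0,0.5]],[[0.114,-0.123,0],[0,0,0.5]]], jaw=0)

```text
time_s: 17.98
tool_pos: [0.4354, 0.2578, 0.215]
eef_rot: [0.998, 0.057, -0.0, 0.0]
contact_force: [-0.9, -0.2, 0.4]
opening: 0.0878
```

```bash
python3 - <<'E'
from h import *
o=manip.get_obs(); print(o["q"]); print(o["tool_pos"],yaw(o["eef_rot"]),o["opening"]); cmd([.4352,.2577,.017],6.45)
f=manip.grab_frame("wrist"); cv2.imwrite("pics/w8.png",f["image"][:,:,::-1])
print(proj(f,[.4352,.2577,.015]))
E
```

```text
[3.02715163e-01 3.04542090e-01 1.61121741e+00 3.01343171e-05
 1.22618324e+00 1.76016626e+00]
[0.43535667 0.25781481 0.21500792] 6.49361915474717 0.0877907799781758
shift [-2.00e-04  2.00e-04  3.96e-01] turn [0.     0.0001 0.0002]
[321.68183335 210.7551844 ]
```

View pics/w8.png

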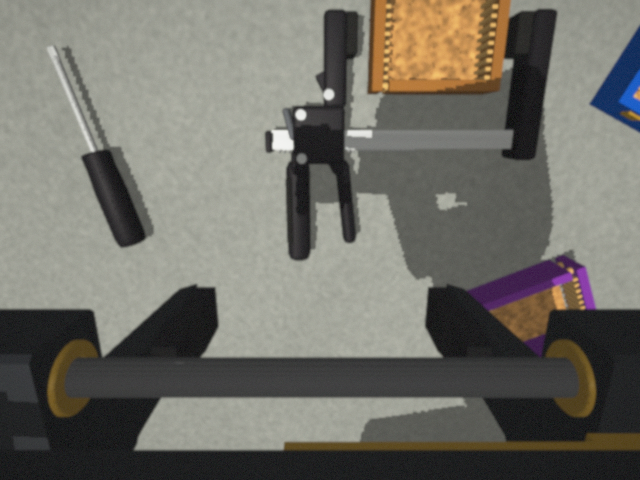

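The squeeze point is centred: handle columns 288 to 310 and trigger 342 to 355 give a midpoint of 321 at row 211, against a predicted (322,211). I'll go down and close to just touching.

>>> carry_out(commands=[[[0,0,0.08],[0,0,0]],[[0,0,0.16],[0,0,0]],[[0,0,0.24],[0,0,0]],[[0,0,0.32],[0,0,0]],[[0,0,0.36],[0,0,0]],[[0,0,0.385],[0,0,0]],[[0,0,0.395],[0,0,0]],[[0,0,0.395],[0,0,0]],[[0,0,0.395],[0,0,0]]])

```text
time_s: 19.15
tool_pos: [0.4358, 0.258, 0.0184]
eef_rot: [0.998, 0.056, 0.001, -0.0]
contact_force: [-1.1, 0.2, -0.3]
opening: 0.0883
```

>>> carry_out(commands=[[[0,0,0],[0,0,0]],[[0,0,0],[0,0,0]],[[0,0,0],[0,0,0]],[[0,0,0],[0,0,0]],[[0,0,0],[0,0,0]]], jaw=0.31, squeeze=30)

```text
time_s: 19.77
tool_pos: [0.4354, 0.2579, 0.0177]
eef_rot: [0.998, 0.056, -0.0, -0.0]
contact_force: [-0.5, 0.6, 0.0]
opening: 0.061
```

>>> carry_out(commands=[[[0,-0.006,0],[0,0,0]],[[0,-0.014,0],[0,0,0]],[[0,-0.022,0],[0,0,0]],[[0,-0.022,0],[0,0,0]],[[0,-0.022,0],[0,0,0]],[[0,-0.022,0],[0,0,0]]], jaw=0.6)

```text
time_s: 20.52
tool_pos: [0.4342, 0.2688, 0.0177]
eef_rot: [0.998, 0.056, -0.0, -0.0]
contact_force: [-0.6, 0.4, -1.7]
opening: 0.0355
```

```bash
python3 - <<'E'
from h import *
o=manip.get_obs(); print(o["tool_pos"],o["contact_force"],o["opening"])
f=manip.grab_frame("top"); s=manip.grab_frame("scene")["image"][:,:,::-1]; w=manip.grab_frame("wrist")["image"][:,:,::-1]
cv2.imwrite("pics/s1.png",np.hstack([cv2.resize(s[150:270,330:490],(400,300),interpolation=cv2.INTER_CUBIC),cv2.resize(w,(400,300))]))
E
```

```text
[0.43417934 0.26876292 0.01766997] [-0.59049231  0.35384388 -1.68770927] 0.03554102460055513
```

View pics/s1.png

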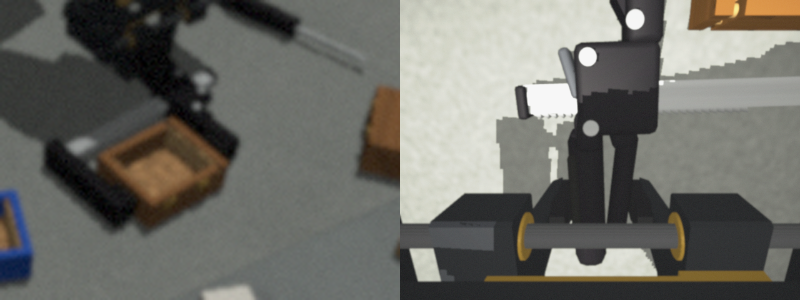

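The handle and trigger are pinched together fully (opening 35.5 mm) and the clamp is still astride the box. That was the last of the 12 views, so I'll work by numbers from here. Now release and repeat.

>>> carry_out(commands=[[[0,0.006,0],[0,0,0]],[[0,0.014,0],[0,0,0]],[[0,0.022,0],[0,0,0]],[[0,0.022,0],[0,0,0]],[[0,0.022,0],[0,0,0]],[[0,0.022,0],[0,0,0]]], jaw=0.31)

```text
time_s: 21.42
tool_pos: [0.4353, 0.2578, 0.0177]
eef_rot: [0.998, 0.056, -0.0, 0.0]
contact_force: [-0.5, -2.0, 0.1]
opening: 0.0613
```

>>> carry_out(commands=[[[0,-0.006,0],[0,0,0]],[[0,-0.014,0],[0,0,0]],[[0,-0.022,0],[0,0,0]],[[0,-0.022,0],[0,0,0]],[[0,-0.022,0],[0,0,0]],[[0,-0.022,0],[0,0,0]]], jaw=0.6)

```text
time_s: 22.18
tool_pos: [0.4341, 0.2688, 0.0177]
eef_rot: [0.998, 0.056, -0.0, -0.0]
contact_force: [-0.7, -0.0, -1.0]
opening: 0.0357
```

```bash
cat >> h.py <<'E'
def meas(f,h0=.034):
    "box outline in top view: brown contour rect at box top"
    im=f["image"]; h=cv2.cvtColor(im,cv2.COLOR_RGB2HSV)[195:262,205:285].astype(int); mb=((h[...,0]<25)&(h[...,1]>110)).astype(np.uint8)
    cs,_=cv2.findContours(mb,cv2.RETR_EXTERNAL,cv2.CHAIN_APPROX_NONE); k=max(cs,key=cv2.contourArea).reshape(-1,2)+[205,195]
    W=np.array([ray(f,p,h0)[:2] for p in k],np.float32); return cv2.minAreaRect(W)
E
python3 - <<'E'
from h import *
o=manip.get_obs(); print(o["tool_pos"],o["contact_force"],o["opening"]); f=manip.grab_frame("top"); print(meas(f))
cv2.imwrite("pics/t2.png",f["image"][:,:,::-1])
# row profile across box middle: (world y from +0.27 to 0.08 at z=.034)
for z in (.030,):
  for x in (.585,.600):
    r=[]
    for y in np.arange(.27,.09,-.003):
        p=proj(f,[x-(y-.18)*.114,y,z]); c=f["image"][int(round(p[1])),int(round(p[0]))].astype(int); r.append("B" if c.max()<70 else "o" if c[0]>c[2]+35 else ".")
    print(x,"".join(r))
E
```

```text
[0.43406879 0.26877638 0.01766875] [-0.70030681 -0.01994818 -0.95056316] 0.03565450880271264
((0.5825725793838501, 0.19028083980083466), (0.08221886307001114, 0.10298503190279007), 6.235732078552246)
0.585 .BBBBBBBBBooooo.ooooooooooooooooooooooooooooBBBBBBBBBB.......
0.6 .BBBBBBBBoooooo.oooooooooooooooooooooooooooBBBBBBBBBBB.......
```

>>> carry_out(commands=[[[0,0.006,0],[0,0,0]],[[0,0.014,0],[0,0,0]],[[0,0.022,0],[0,0,0]],[[0,0.022,0],[0,0,0]],[[0,0.022,0],[0,0,0]],[[0,0.022,0],[0,0,0]]], jaw=0.31)

```text
time_s: 22.98
tool_pos: [0.4353, 0.2579, 0.0177]
eef_rot: [0.998, 0.056, -0.0, 0.0]
contact_force: [-0.4, -1.8, -0.0]
opening: 0.0611
```

>>> carry_out(commands=[[[0,-0.006,0],[0,0,0]],[[0,-0.014,0],[0,0,0]],[[0,-0.022,0],[0,0,0]],[[0,-0.022,0],[0,0,0]],[[0,-0.022,0],[0,0,0]],[[0,-0.022,0],[0,0,0]]], jaw=0.6)

```text
time_s: 23.72
tool_pos: [0.434, 0.2687, 0.0176]
eef_rot: [0.998, 0.056, -0.0, -0.0]
contact_force: [-2.0, -0.3, 0.5]
opening: 0.0356
```

>>> carry_out(commands=[[[0,0.006,0],[0,0,0]],[[0,0.014,0],[0,0,0]],[[0,0.022,0],[0,0,0]],[[0,0.022,0],[0,0,0]],[[0,0.022,0],[0,0,0]],[[0,0.022,0],[0,0,0]]], jaw=0.31)

```text
time_s: 24.48
tool_pos: [0.4354, 0.2578, 0.0177]
eef_rot: [0.998, 0.056, 0.0, 0.0]
contact_force: [0.5, -2.0, 0.9]
opening: 0.0605
```

```bash
cat >> h.py <<'E'
def prof(f):
    for x in (.570,.585,.600):
        r=""
        for y in np.arange(.27,.09,-.002):
            p=proj(f,[x-(y-.18)*.114,y,.032]); c=cv2.getRectSubPix(f["image"],(1,1),tuple(map(float,p)))[0,0].astype(int); r+="B" if c.max()<70 else "o" if c[0]>c[2]+35 else "."
        print(x,r)
E
python3 - <<'E'
from h import *
o=manip.get_obs(); print(o["tool_pos"],o["contact_force"],o["opening"]); f=manip.grab_frame("top"); print(meas(f)); prof(f)
E
```

```text
[0.43542817 0.25783164 0.01773974] [ 0.49244445 -2.03033114  0.86070207] 0.06054529881149081
((0.5825169682502747, 0.19421590864658356), (0.0818190947175026, 0.1013694629073143), 4.97327184677124)
0.57 ...BBBBBBBBBB.ooooooooooooooooooooooooooooooooooooooooooooooooooBBBBBBBBBBBBBBB............
0.585 ..BBBBBBBBBBBoooooooo.oooooooooooooooooooooooooooooooooooooooooBBBBBBBBBBBBBBB.............
0.6 ..BBBBBBBBBBBoooooooooooooooooooooooooooooooooooooooooooooooooBBBBBBBBBBBBBBB..............
```

>>> carry_out(commands=[[[0,0,0],[0,0,0]],[[0,0,0],[0,0,0]]], jaw=0.24)

```text
time_s: 24.78
tool_pos: [0.4353, 0.258, 0.0177]
eef_rot: [0.998, 0.056, -0.0, -0.0]
contact_force: [-0.1, -0.3, 0.8]
opening: 0.0669
```

>>> carry_out(commands=[[[0,-0.003,0],[0,0,0]],[[0,-0.009,0],[0,0,0]],[[0,-0.017,0],[0,0,0]],[[0,-0.022,0],[0,0,0]],[[0,-0.022,0],[0,0,0]],[[0,-0.022,0],[0,0,0]],[[0,-0.022,0],[0,0,0]]], jaw=0.6)

```text
time_s: 25.65
tool_pos: [0.4341, 0.2688, 0.0176]
eef_rot: [0.998, 0.056, -0.0, -0.0]
contact_force: [-1.9, -1.0, -0.6]
opening: 0.0355
```

```bash
python3 - <<'E'
from h import *
o=manip.get_obs(); print(o["tool_pos"],o["contact_force"],o["wrist_torque"],o["opening"]); f=manip.grab_frame("top"); print(meas(f)); prof(f)
E
```

```text
[0.43409533 0.26878397 0.01764599] [-1.94973408 -1.04180336 -0.58933998] [-0.05048943  0.23613822 -0.38455696] 0.035505967941113256
((0.5837678909301758, 0.19664925336837769), (0.08203382045030594, 0.09720662236213684), 6.019837379455566)
0.57 ...BBBBBBBBBB.ooooooooooooooooooooooooooooooooooooooooooooooooBBBBBBBBBBBB.................
0.585 ..BBBBBBBBBBBooooooooooooooooooooooooooooooooooooooooooooooooBBBBBBBBBBBB..................
0.6 .BBBBBBBBBBBooooooooooooooooooooooooooooooooooooooooooooooooBBBBBBBBBBBBBB.................
```

>>> carry_out(commands=[[[0,0.006,0],[0,0,0]],[[0,0.014,0],[0,0,0]],[[0,0.022,0],[0,0,0]],[[0,0.022,0],[0,0,0]],[[0,0.022,0],[0,0,0]]], jaw=0.26)

```text
time_s: 26.32
tool_pos: [0.4354, 0.2579, 0.0178]
eef_rot: [0.998, 0.056, 0.0, -0.0]
contact_force: [1.4, 0.7, -0.2]
opening: 0.0653
```

>>> carry_out(commands=[[[0,-0.003,0],[0,0,0]],[[0,-0.009,0],[0,0,0]],[[0,-0.017,0],[0,0,0]],[[0,-0.022,0],[0,0,0]],[[0,-0.022,0],[0,0,0]],[[0,-0.022,0],[0,0,0]],[[0,-0.022,0],[0,0,0]]], jaw=0.6)

```text
time_s: 27.2
tool_pos: [0.4342, 0.2688, 0.0177]
eef_rot: [0.998, 0.056, 0.0, -0.0]
contact_force: [-2.7, -0.3, -0.4]
opening: 0.0354
```

```bash
python3 - <<'E'
from h import *
o=manip.get_obs(); print(o["tool_pos"],o["contact_force"],o["wrist_torque"],o["opening"]); f=manip.grab_frame("top"); print(meas(f)); prof(f)
E
```

```text
[0.43419692 0.26882219 0.01766396] [-2.71571875 -0.28886068 -0.39892646] [ 0.11793693  0.22432616 -0.26680401] 0.035448223893613406
((0.5860319137573242, 0.19900251924991608), (0.08206996321678162, 0.097786545753479), 6.918896675109863)
0.57 ..BBBBBBBBBB.ooooooooooooooooooooooooooooooooooooooooooooooooBBBBBBBBBBBB..................
0.585 .BBBBBBBBBBBooooooooooooooooooooooooooooooooooooooooooooooooBBBBBBBBBBBBB..................
0.6 BBBBBBBBBBBooooooooooooooooooooooooooooooooooooooooooooooooBBBBBBBBBBBBB...................
```

>>> carry_out(commands=[[[0,0.006,0],[0,0,0]],[[0,0.014,0],[0,0,0]],[[0,0.022,0],[0,0,0]],[[0,0.022,0],[0,0,0]],[[0,0.022,0],[0,0,0]]], jaw=0.26)

```text
time_s: 27.88
tool_pos: [0.4354, 0.2579, 0.0177]
eef_rot: [0.998, 0.056, -0.0, -0.0]
contact_force: [0.3, -0.8, -0.0]
opening: 0.0653
```

>>> carry_out(commands=[[[0,-0.003,0],[0,0,0]],[[0,-0.009,0],[0,0,0]],[[0,-0.017,0],[0,0,0]],[[0,-0.022,0],[0,0,0]],[[0,-0.022,0],[0,0,0]],[[0,-0.022,0],[0,0,0]],[[0,-0.022,0],[0,0,0]]], jaw=0.6)

```text
time_s: 28.75
tool_pos: [0.4342, 0.2688, 0.0177]
eef_rot: [0.998, 0.056, 0.0, -0.0]
contact_force: [-2.1, 0.6, -0.8]
opening: 0.0353
```

```bash
python3 - <<'E'
from h import *
o=manip.get_obs(); print(o["tool_pos"],o["contact_force"],o["wrist_torque"],o["opening"]); f=manip.grab_frame("top"); print(meas(f)); prof(f)
E
```

```text
[0.43419235 0.26884792 0.01765594] [-2.09801951  0.61192918 -0.81126071] [ 0.24094074  0.26879297 -0.14335374] 0.03530588762607312
((0.5883767604827881, 0.20088647305965424), (0.08228488266468048, 0.09741531312465668), 7.145229816436768)
0.57 .BBBBBBBBBBBoooooooooooooooooooooooooooooooooooooooooooooooo.BBBBBBBBBBBB..................
0.585 BBBBBBBBBBBooooooooooooooooooooooooooooooooooooooooooooooooBBBBBBBBBBBBB...................
0.6 BBBBBBBBBBooooooooooooooooooooooooooooooooooooooooooooooooBBBBBBBBBBBBB....................
```

>>> carry_out(commands=[[[0,0.006,0],[0,0,0]],[[0,0.014,0],[0,0,0]],[[0,0.022,0],[0,0,0]],[[0,0.022,0],[0,0,0]],[[0,0.022,0],[0,0,0]]], jaw=0.26)

```text
time_s: 29.42
tool_pos: [0.4354, 0.2579, 0.0177]
eef_rot: [0.998, 0.056, -0.0, -0.0]
contact_force: [-0.2, 1.1, 0.9]
opening: 0.0654
```

>>> carry_out(commands=[[[0,-0.003,0],[0,0,0]],[[0,-0.009,0],[0,0,0]],[[0,-0.017,0],[0,0,0]],[[0,-0.022,0],[0,0,0]],[[0,-0.022,0],[0,0,0]],[[0,-0.022,0],[0,0,0]],[[0,-0.022,0],[0,0,0]]], jaw=0.6)

```text
time_s: 30.3
tool_pos: [0.4342, 0.2688, 0.0177]
eef_rot: [0.998, 0.056, 0.0, -0.0]
contact_force: [-1.2, 1.1, -0.5]
opening: 0.0354
```

```bash
python3 - <<'E'
from h import *
o=manip.get_obs(); print(o["tool_pos"],o["contact_force"],o["wrist_torque"],o["opening"]); f=manip.grab_frame("top"); print(meas(f)); prof(f)
E
```

```text
[0.43419445 0.26883447 0.01767192] [-1.16406517  1.12605244 -0.45236238] [ 0.20881362  0.21117944 -0.20662746] 0.0353557930770201
((0.5897160172462463, 0.20244702696800232), (0.08138518035411835, 0.09676837176084518), 7.668920993804932)
0.57 BBBBBBBBBBB.ooooooooooooooooooooooooooooooooooooooooooooooooBBBBBBBBBBBB...................
0.585 BBBBBBBBBBBoooooooooooooooooooooooooooooooooooooooooooooooBBBBBBBBBBBBB....................
0.6 BBBBBBBBBBoooooooooooooooooooooooooooooooooooooooooooooooBBBBBBBBBBBBB.....................
```

The box and clamp now move as one unit, and further squeezes leave the width unchanged, so the grip looks saturated. I'll release, lift clear, and measure the board gap with the wrist camera.

>>> carry_out(commands=[[[0,0.006,0],[0,0,0]],[[0,0.014,0],[0,0,0]],[[0,0.02,0],[0,0,0]],[[0,0.02,0],[0,0,0]],[[0,0.014,0],[0,0,0]],[[0,0.014,0],[0,0,0]]], jaw=0)

```text
time_s: 31.1
tool_pos: [0.4348, 0.2621, 0.0177]
eef_rot: [0.998, 0.056, -0.0, -0.0]
contact_force: [-0.1, -0.5, 1.1]
opening: 0.0878
```

>>> carry_out(commands=[[[0,0,-0.02],[0,0,0]],[[0,0,-0.07],[0,0,0]],[[0,0,-0.13],[0,0,0]],[[0,0,-0.2],[0,0,0]],[[0.02,0.05,-0.28],[0,0,0]],[[0.06,0.1,-0.34],[0,0,0]],[[0.06,0.1,-0.34],[0,0,0]],[[0.06,0.1,-0.34],[0,0,0]]])

```text
time_s: 32.1
tool_pos: [0.4695, 0.2158, 0.1871]
eef_rot: [0.998, 0.056, -0.001, -0.0]
contact_force: [-0.9, -0.3, -0.8]
opening: 0.0884
```

```bash
python3 - <<'E'
from h import *
o=manip.get_obs(); print(o["tool_pos"],o["contact_force"],o["opening"])
t=manip.grab_frame("top"); (cx,cy),wh,a=meas(t); print((cx,cy),wh,a)
f=manip.grab_frame("wrist"); cv2.imwrite("pics/w9.png",f["image"][:,:,::-1]); print(f["eye"], proj(f,[cx,cy,.034]))
a=np.radians(a); ex=np.array([np.cos(a),np.sin(a)]); ey=np.array([-ex[1],ex[0]]); im=f["image"]
for u in (-36,-30,-20,0,20,30,36):
    r=""
    for v in np.arange(65,-66,-1.):
        p=proj(f,[*(np.array([cx,cy])+u/1e3*ex+v/1e3*ey),.034])
        if not(0<=p[0]<639 and 0<=p[1]<479): r+=" "; continue
        c=cv2.getRectSubPix(im,(1,1),tuple(map(float,p)))[0,0].astype(int); r+="B" if c.max()<60 else "y" if c[0]>c[2]+60 and c[0]>190 else "o" if c[0]>c[2]+40 else "-" if c[0]>c[2]+18 else "."
    print(f"{u:4d}",r)
E
```

```text
[0.46953867 0.21575575 0.18706585] [-0.90295212 -0.26892688 -0.79097745] 0.08840737558425504
(0.5892816781997681, 0.20232419669628143) (0.08230092376470566, 0.09677951782941818) 7.936112880706787
[0.54005911 0.22402289 0.31738706] [361.54363688  55.03865864]
 -36 .......BBBBBB....-ooyyyyyyyyyyyyyyyyyyyyyyyyyyyyyyyyyyyyyyyyyyyyyyyyyyoooooooooooooooooooooooooooooooooooooooooBBBBBBBBBBBBBBBBBBBB
 -30 ......BBBBBBB....-ooyyyyyoooyyoooooooyyoyoooyyyooooooyyyyyyyyyyyyyyyyyyyyyyooooooooooooooooooooooooooooooooooooBBBBBBBBBBBBBBBBBBBB
 -20 .......BBBBBB....-ooyyyyyooyyyooooooyyyyyyyyyyyyyyyyyyyyyyyyyyyoyyyyyyyyyyyyyyyyyyyyooooooooyyoooooyyyyoooooooooBBBBBBBBBBBBBBBBBBB
   0 ....BBBBBBBBBBBBB-ooyyyyyoooyyoooooooyyyyyyyyyyyyyyyyyyyyyyyyyyyyyyyyyyyyyyyyyyyyyyyyyyyyyyyyyooooooooooooooooooBBBBBBBBBBBBBBBBBBB
  20 ..................ooooooooooooooooooooyyyyyooyyyyyyyyyoooyyyyyooooyyyyyyyoyyyyyyyyyyyyyyyyyyyyooooooooooooooooo-...................
  30 ..................ooooooooooooooooooooooooooooooooooooooooooooooooooooooooooooooooooooooooooooooooooooooooooooo-...................
  36
```

The width across the box is now about 93 mm (rows u=20, 30 and −36) against 98 mm at the start, so the board is home. Both pads touch at u=0. As last checks, I'll estimate the rubber compression from the jaw spacing and compare the bystanders with the first picture.

```bash
python3 - <<'E'
from h import *
t=manip.grab_frame("top"); w=manip.grab_frame("wrist"); (cx,cy),wh,a=meas(t)
a=np.radians(a); ex=np.array([np.cos(a),np.sin(a)]); ey=np.array([-ex[1],ex[0]])
for n,f in (("top",t),("wrist",w)):
  for u in (-50,-30,-15,-5,5):
    vs=np.arange(95,-95,-.5); b=[]
    for v in vs:
        p=proj(f,[*(np.array([cx,cy])+u/1e3*ex+v/1e3*ey),.028])
        ok=0<=p[0]<639 and 0<=p[1]<479
        b.append(ok and cv2.getRectSubPix(f["image"],(1,1),tuple(map(float,p)))[0,0].max()<60)
    b=np.array(b,int); d=np.diff(np.r_[0,b,0]); s=np.nonzero(d==1)[0]; e=np.nonzero(d==-1)[0]
    print(n,u,[(vs[i],vs[j-1]) for i,j in zip(s,e) if j-i>6])
d=cv2.absdiff(cv2.cvtColor(t["image"],cv2.COLOR_RGB2GRAY),cv2.imread("pics/top0.png",0))
for n,(x,y) in dict(eyA=(317,158),eyB=(345,162),oil=(331,178),screw=(141,272),closed=(148,199),dish=(469,287),paper=(495,214),blue=(319,231),purple=(293,313)).items(): print(n,d[y-14:y+14,x-14:x+14].mean().round(1),end="; ")
E
```

```text
top -50 [(np.float64(36.0), np.float64(25.0)), (np.float64(-51.0), np.float64(-72.5))]
top -30 [(np.float64(73.5), np.float64(51.0)), (np.float64(-51.0), np.float64(-72.0))]
top -15 [(np.float64(69.5), np.float64(51.0)), (np.float64(-49.0), np.float64(-72.0))]
top -5 [(np.float64(70.5), np.float64(50.0)), (np.float64(-47.5), np.float64(-73.0))]
top 5 [(np.float64(70.0), np.float64(50.0)), (np.float64(-47.5), np.float64(-72.0))]
wrist -50 [(np.float64(88.0), np.float64(55.0)), (np.float64(-46.0), np.float64(-68.0))]
wrist -30 [(np.float64(59.5), np.float64(53.0)), (np.float64(-48.0), np.float64(-68.0))]
wrist -15 [(np.float64(59.0), np.float64(53.0)), (np.float64(-48.5), np.float64(-67.5))]
wrist -5 [(np.float64(60.5), np.float64(48.5)), (np.float64(-48.5), np.float64(-67.5))]
wrist 5 [(np.float64(59.5), np.float64(49.0)), (np.float64(-48.5), np.float64(-67.5))]
eyA 0.9; eyB 1.0; oil 1.0; screw 1.1; closed 1.0; dish 0.9; paper 1.0; blue 1.0; purple 51.0;
```

```bash
python3 -c "
from h import *
o=manip.get_obs(); print(o['time_s'],o['contact_force'],abs(o['qd']).max()); print(manip.sign_off())"
```

```text
32.3 [-0.58907709  0.1303371  -0.34314933] 0.006724809369633433
the job is handed in; nothing more can be done
None
```

The clamp is on the brown open box with the loose board pulled home, and I handed the job in at 32.3 s; the hand-in gives no verdict. I laid it flat astride the box, near pad on the loose board, and made seven full trigger squeezes, letting it spring back each time. The gripper is open, clear of everything, at 0.19 m.

**What the last checks showed:**
- **Board:** the box measured about 93 mm across in the wrist view, against 98 mm open, so the board is home. The coarser top view read 96.8 mm, down from 100.0 mm; it read about 2 mm too wide from the start.
- **Pads:** both touch the box within about 5 mm of the middle of the sides.
- **Grip force:** I could not measure it directly. The jaw spacing suggests about 5 mm of rubber compression, though that estimate is rough. In the last squeezes the box and clamp moved together as one.
- **Bystanders:** all seven look unchanged in the top view, and so does the blue box. The purple box's patch could not be compared because it had changed, most likely the arm or its shadow over it; I did not go near it.

**What went wrong on the way:**
- **First grip:** I lifted before the fingers had fully closed, so they held only the bar's top edge and slipped off as I set the clamp back down. It stayed flat within a few millimetres, and I gripped it again lower.
- **Drift:** box and clamp together moved about 6 mm in x and 17–20 mm in y during the squeezes.

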